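Push the long tin up the sloping can rack and hold it at the stop

TASK

Two full tins lie on their sides at the low end of the white sloping can rack, one in each lane. To make room for the next tin, push the long one gently up its lane with the fingertips until it is fully home against the stop at the top, staying with it all the way so that it never runs free or rolls back, and finish with the fingertips still touching it and holding it there: the program ends while holding. Only push it, do not lift it, and leave the short tin and the other things on the table alone.

Things in the scene. Friction and masses are not known exactly. Their poses are not given: they have to be found in the camera images.
- long_tin: The tin to push: full, closed, gold ribbed tin on its side across its lane, diameter 99 mm, length 124 mm (too thick to grip), 0.5 to 0.9 kg. Origin at its centre, y along the tin's axis; x and z turn as it rolls. Starts against the low lip of one of the two lanes (either one). Runs down by itself when not held; smooth, so a steady push of 1 to 3 N rolls it up.
- short_tin: A tin of the same diameter (99 mm) and look but only 62 mm long, resting against the lip of the other lane. Origin at its centre, y along its axis. Not to be disturbed.
- rack: The can rack: white sheet steel, fixed to the table, a floor sloping up 7 degrees with two lanes side by side, 314 mm long, 276 mm wide. Each lane is 132 mm wide; the 4 mm walls beside and between the lanes stand 39 mm above its floor. Origin on the table under the middle; x horizontal towards the high end, z up.
- slope (a point): Frame of the rack's sloping floor: origin on its upper face at mid-length and mid-width, 52 mm above the table; x up the slope, y across the lanes, z square to the floor. Lane centres y = +-68 mm. Lip's inner face x = -153 mm (20 mm high, 4 thick); stop's face x = +153 mm (60 mm high). Tin's centre: x = -113 mm when resting on the lip, +103.5 mm at the stop, z = 49.5 mm.
- pencil_tin: Bystander: a steel tin, 76 mm across and 108 mm high, with pencils and scissors standing in it up to 180 mm high. Origin at the centre of its underside.
- open_tin: Bystander: an open gold tin with a cardboard coil, 76 mm across and 95 mm high (card strip up to 115 mm). Origin at the centre of its underside.
- scissors: Bystander: scissors with green handles lying flat, 150 mm long, 8 mm high. Origin at the underside near the pivot, x towards the points.
Mind the look-alikes: they are no part of the job. Leave any black or turquoise look-alike of the long_tin alone.

How it is judged:
By the outcome, as a careful person would: the job done as asked, in the order asked, and still so for the second after the job is handed in, while the arm keeps its last pose, push and grip.
It also fails if it takes over 38 s, if anything falls off the work surface, if the arm or the gripper's body presses on something with over 40 N, if the wrist force passes 120 N, or if a joint passes its speed limit or range.

ROBOT

A 6-joint arm with a two-finger parallel gripper is mounted at the origin on the work surface. World frame = base frame: x ahead of the robot, y to its left, z up, the work surface at z = 0. Lengths are in mm, angles in rad, forces in N, time in s.
With the tool pointing down it reaches from about 300 to 950 mm from the base axis. Payload 3.1 kg.
Tool frame: the origin (TCP) lies midway between the tips of the shut fingers; the grasp point (between the pads) lies ctrl.tcp_to_grasp behind it (ctrl.tcp_to_grasp is the distance from the TCP to the grasp point, in mm); y points along the fingers, z is the direction in which the jaws open and shut, and the axes are right-handed (so a half turn about y gives the same grasp; the last joint's range is limited). The gripper opens to 85 mm and grips with 20 to 120 N. Pads are 22 mm wide; open, the fingers measure 114 mm over their backs; the gripper's body (76 mm by 85 mm) begins 54 mm behind the grasp point. The pads swing forward as they close: fully open they stand 13 mm farther back than shut.
Start: joints at [-1.259, 0.308, 1.634, -0, 1.2, -0.07], TCP at [232.844, -580.014, 231.272] pointing down, gripper open.
Joint ranges: [-3.06, 3.06], [-0.79, 1.96], [0.05, 2.63], [-1.19, 4.34], [0.05, 2.64], [-2.94, 2.94]. Speed limits (rad/s): [2.79, 2.79, 3.14, 3.14, 3.14, 3.14].

INTERFACE

Orientations are given as [roll, pitch, yaw] about the fixed x, y, z axes, in that order (R = Rz(yaw) Ry(pitch) Rx(roll)).
In Python, from station import read_state, eyes, ticket, ctrl gives the robot as it stands. The module is installed in compiled form; this text tells all that it offers.
- The arm moves only by the tool send_rows, never from a script. Its argument "motion" is one flat list of numbers, 6 for each row, row after row: the shift along the tool's x, y, z in cm, then the turn, a rotation vector about the tool's x, y, z in rad. In form: [x, y, z, wx, wy, wz, x, y, z, wx, wy, wz, ...]. A call has 1 to 10 rows; each row is the pose to reach, as a shift and turn from the pose commanded when the call began, along the tool's axes at that moment; what a row does not reach only later rows make up. A row lasts 1/10 s, in which the tool goes at most 50 mm and 8.59 degrees, less where a joint would pass 70% of its speed; a pose out of reach is approached as far as the arm can. A call with a gripper value outside its range is refused whole. "claw" is the closure in counts, from 0 (fully open) to 255 (shut), set as the call begins (left out, the last holds). The fingers move at their own pace and stop on an object; "grip_force" is the grip in N (left out, the last holds). Time passes only in rows, so rows that repeat a pose let the fingers close. It gives the time, the measured TCP pose, the force and the opening at its end, in the units of the state.
- read_state(): the state, without advancing time (a new reading comes with each control period).
- eyes.camera(name): name is "side" or "top" or "wrist"; returns the picture (480x640x3 uint8, red, green, blue); there is no depth.
- eyes.get_calibration(name): a dict with "intrinsics" (3x3 intrinsics, pixels), "R" (3x3) and "t" (3): a world point X has camera coordinates R X + t. Camera axes: x right, y down, z forward; pixel columns grow to the right and rows downward; lengths in mm; the calibration is good to about 2 mm. A picture is of the moment at which its call begins: read the wrist's pose just before it. get_calibration takes no time and is no camera call; for the wrist camera it gives the pose at the moment of the call.
- ticket.finish_job(): hands the job in, once; it reports no verdict.
Trained networks look in the newest picture that a camera, given by its name, has taken for a name from the list of things; names that differ only in an ending like _2 or _b are one class to them, and where a whole thing is asked for, a point or a joint stands for the part that bears it (a point fixed in the world has none). Each returns a list of dicts, best first, with "conf" (0 to 1); they miss things now and then, are a little off and sometimes report something else, mostly with a low value. They report only what shows in the picture. A call takes as long as a camera call. They do not tell look-alikes from the thing itself.
- eyes.cut_out(target, camera): "region" (480x640 bool, what is visible of it) and "pixel" ([column, row] in pixels, amid what is visible of it).
- eyes.place_of(target, camera): "pixel" ([column, row] in pixels: a listed point, or the origin of a listed thing).
The state is a dict: "time": time; "joint_positions": joint angles; "dq": joint speeds; "effort": joint torques, N m; "ee_pos": TCP position; "eef_rot": TCP orientation; "ft_force": force on the tool from outside, world axes, zero at the start; "torque": the same for the moment, N m; "finger_gap": finger opening in mm.
Only numpy, scipy, OpenCV 4.12 (cv2) and the standard library are available. Lean on these libraries where they do the work, as an engineer would, in place of code of your own. Each camera call takes 0.05 s, during which the arm holds its last target.

## Working session

There is one attempt and no reset: what is moved stays moved. The work goes in short steps, Python scripts to look and compute and a tool call to move; the robot and the scene stay as the last step left them, time stands still between calls to the robot, and variables do not carry over. Pictures are saved under pics/ and viewed, and the job is handed in when it is done.

Besides the shell and the picture viewer there is one more tool, called after "Emit:" as name(argument=value, ...) on one line, values as JSON. send_rows: Moves the arm, as the interface text tells. Its arguments: {"type":"object","properties":{"motion":{"type":"array","items":{"type":"number"}},"claw":{"type":"number"},"grip_force":{"type":"number"}},"required":["motion"]}

```bash
mkdir -p pics; python3 - <<'E'
from station import read_state, eyes, ticket, ctrl
import cv2,numpy as np
print(read_state(), ctrl.tcp_to_grasp)
for n in ("side","top","wrist"):
    im=eyes.camera(n); cv2.imwrite(f"pics/{n}0.png",im[:,:,::-1])
    c=eyes.get_calibration(n); print(n,c["intrinsics"].tolist(),np.round(c["R"],4).tolist(),np.round(c["t"],1).tolist())
    if n!="wrist":
        for t in ("long_tin","short_tin","rack","slope"):
            print(t,[(np.round(d["pixel"]),round(d["conf"],2)) for d in eyes.place_of(t,n)], [(np.round(d["pixel"]),round(d["conf"],2)) for d in eyes.cut_out(t,n)])
print(read_state()["time"])
E
```

```text
{'time': 0.0, 'joint_positions': array([-1.25869499e+00,  3.08986846e-01,  1.63522223e+00, -2.05099274e-05,
        1.19971712e+00, -6.97192559e-02]), 'dq': array([ 0.00076053,  0.00034876, -0.00329001,  0.0012519 , -0.00027156,
        0.002079  ]), 'effort': array([-3.38806731e-04, -4.15252411e+01, -2.76665211e+01, -2.25027879e-04,
        1.03203580e-02,  1.13321491e-05]), 'ee_pos': array([ 232.57948198, -579.20352014,  230.04140656]), 'eef_rot': array([-1.57312553e+00,  1.43510919e-04, -2.75976477e+00]), 'ft_force': array([-0.4331734 , -0.2167598 ,  0.06057421]), 'torque': array([-0.02029572,  0.0134926 ,  0.01183486]), 'finger_gap': 85.55584582289767} 18.700000000000003
side [[471.2044145363993, 0.0, 311.21024133165656], [0.0, 471.2044145363993, 241.1708205939483], [0.0, 0.0, 1.0]] [[-0.9756, -0.2192, -0.0095], [-0.1442, 0.6736, -0.7249], [0.1653, -0.7058, -0.6888]] [592.1, 165.0, 1035.2]
long_tin [(array([427., 203.]), 0.97), (array([271., 182.]), 0.89), (array([317., 215.]), 0.8), (array([228., 224.]), 0.74), (array([328., 279.]), 0.49)] [(array([272., 183.]), 0.81), (array([4
[... 530 characters left out ...]
802]] [-25.5, 583.7, 950.7]
long_tin [(array([368., 227.]), 0.88), (array([346., 137.]), 0.77), (array([426., 161.]), 0.69), (array([438., 346.]), 0.65)] [(array([346., 133.]), 0.94), (array([368., 223.]), 0.93), (array([428., 162.]), 0.91), (array([440., 345.]), 0.67)]
short_tin [(array([354., 283.]), 0.72)] [(array([355., 285.]), 0.57)]
rack [(array([312., 253.]), 0.76)] [(array([293., 249.]), 0.7)]
slope [(array([310., 245.]), 0.57)] [(array([293., 247.]), 0.82)]
wrist [[337.0509092283722, 0.0, 323.42805738315116], [0.0, 337.0509092283722, 244.90074888858967], [0.0, 0.0, 1.0]] [[0.3728, -0.9279, -0.0003], [-0.8814, -0.3541, 0.3127], [-0.2903, -0.1163, -0.9498]] [-624.8, -40.6, 379.9]
0.95
```

View pics/side0.png

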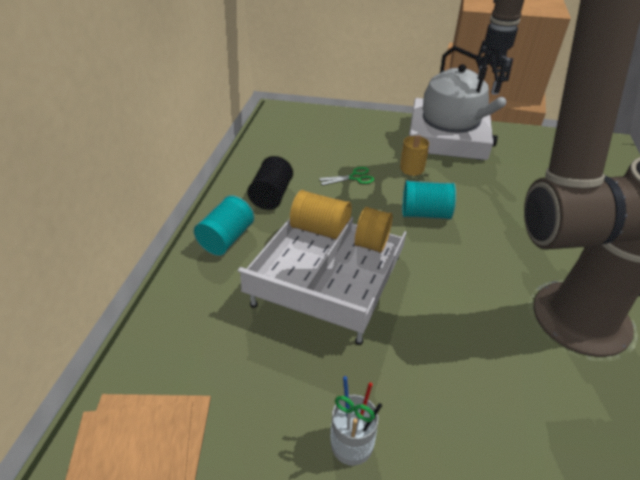

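View pics/top0.png

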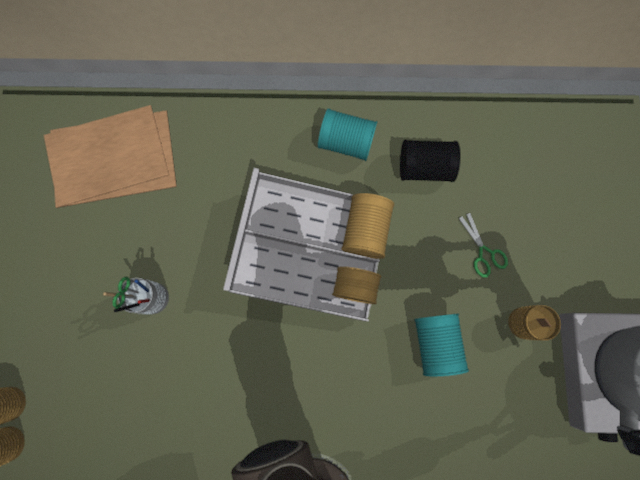

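The side view has the long gold tin at (320,215) and the short gold one at (371,227). In the top view they are at (368,225) and (355,285). Look-alikes in the top view are turquoise at (346,135) and (441,345), and black at (430,160); other gold things are the open tin at (535,322) and tins at the far left edge (8,405) and (8,445). My choice is the long gold tin in the rack lane farther from the robot. Next I'll check it in a close crop and fit the rack.

```bash
python3 - <<'E'
import cv2
a=cv2.imread("pics/top0.png")[155:330,215:405]; b=cv2.imread("pics/side0.png")[175:345,230:415]
cv2.imwrite("pics/topc.png",cv2.resize(a,None,fx=4,fy=3.4,interpolation=cv2.INTER_CUBIC) if 0 else cv2.resize(a,None,fx=3.4,fy=3.4,interpolation=cv2.INTER_CUBIC))
cv2.imwrite("pics/sidec.png",cv2.resize(b,None,fx=3.4,fy=3.4,interpolation=cv2.INTER_CUBIC))
E
```

```text
(no output)
```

View pics/topc.png

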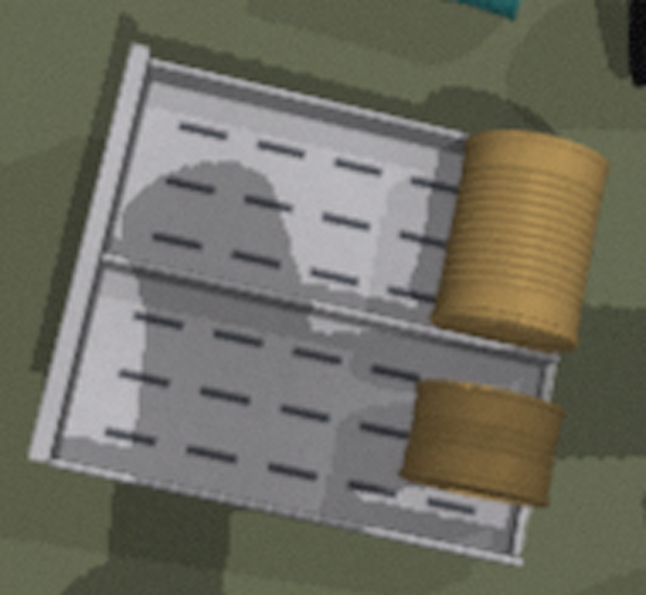

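View pics/sidec.png

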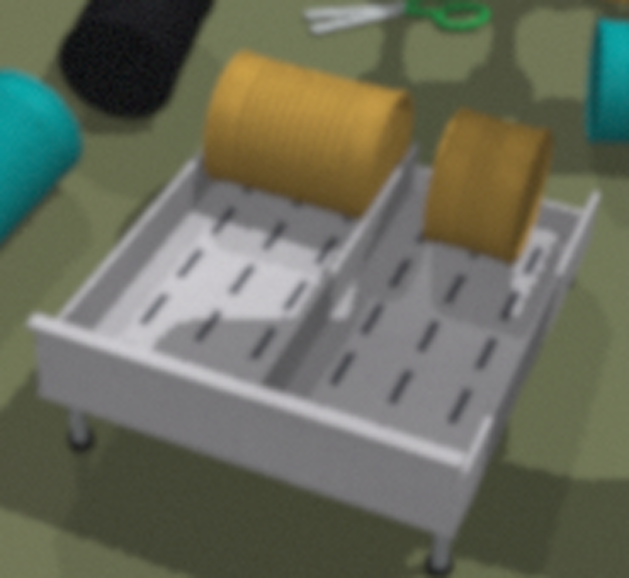

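```bash
cat > h.py <<'E'
from station import read_state, eyes, ticket, ctrl
import numpy as np,cv2
from scipy.optimize import least_squares
from scipy.spatial.transform import Rotation as Rn
CAL={n:eyes.get_calibration(n) for n in("side","top")}
def proj(X,c):
    X=np.atleast_2d(X); p=(c["R"]@X.T).T+c["t"]; q=(c["intrinsics"]@p.T).T; return q[:,:2]/q[:,2:]
def slope(p):
    R=Rn.from_euler("ZY",[p[2],-np.radians(7)]).as_matrix(); return R,np.array([p[0],p[1],52.])
def s2w(p,P):
    R,o=slope(p); return np.atleast_2d(P)@R.T+o
E
python3 - <<'E'
from h import *
top=[((157,-138,60),(133,47)),((157,138,60),(30,458)),((-157,138,39),(520,562)),((-157,0,20),(555,358))]
side=[((157,-138,60),(32,322)),((157,138,60),(463,468)),((-157,138,39),(597,195))]
T=[("top",s,(u/3.4+215,v/3.4+155)) for s,(u,v) in top]+[("side",s,(u/3.4+230,v/3.4+175)) for s,(u,v) in side]
f=lambda p:np.concatenate([(proj(s2w(p,s),CAL[n])[0]-uv) for n,s,uv in T])
r=least_squares(f,[550,20,1.8],loss="soft_l1"); print(r.x, np.round(f(r.x).reshape(-1,2),1))
p=r.x; np.save("p.npy",p)
for n in("top","side"):
    im=cv2.imread(f"pics/{n}0.png")
    def L(P,c=(0,0,255)): cv2.polylines(im,[np.round(proj(s2w(p,P),CAL[n])*8).astype(int)],False,c,1,cv2.LINE_AA,3)
    for x,z in((157,60),(153,0),(-153,20),(-153,0)): L([(x,-138,z),(x,138,z)])
    for y in(-138,138): L([(-157,y,39),(157,y,39)])
    L([(-157,0,39),(157,0,39)])
    t=np.linspace(0,6.3,40)
    for y in(-68-62,-68+62): L([(-103.5+49.5*np.cos(a),y,49.5+49.5*np.sin(a)) for a in t],(255,0,0))
    for y in(68-31,68+31): L([(-103.5+49.5*np.cos(a),y,49.5+49.5*np.sin(a)) for a in t],(255,0,0))
    a=im[155:330,215:405] if n=="top" else im[175:345,230:415]
    cv2.imwrite(f"pics/fit_{n}.png",cv2.resize(a,None,fx=3,fy=3))
cv2.imwrite("pics/fit.png",cv2.resize(np.hstack([cv2.resize(cv2.imread(f"pics/fit_{n}.png"),(500,480)) for n in("top","side")]),(800,384)))
for q in [(-113,-68,49.5),(103.5,-68,49.5),(-113,68,49.5)]: print(q,s2w(p,q)[0].round(1))
E
```

```text
[564.69457767  15.68687544   1.38636013] [[-0.1 -0.6]
 [ 0.3  0.6]
 [-1.8 -0.1]
 [-3.4  0.3]
 [-0.6 -0.7]
 [ 0.6 -2.3]
 [ 0.  -0.8]]
(-113, -68, 49.5) [ 609.9 -113.    87.4]
(103.5, -68, 49.5) [649.3  98.3 113.7]
(-113, 68, 49.5) [476.2 -88.   87.4]
```

View pics/fit.png

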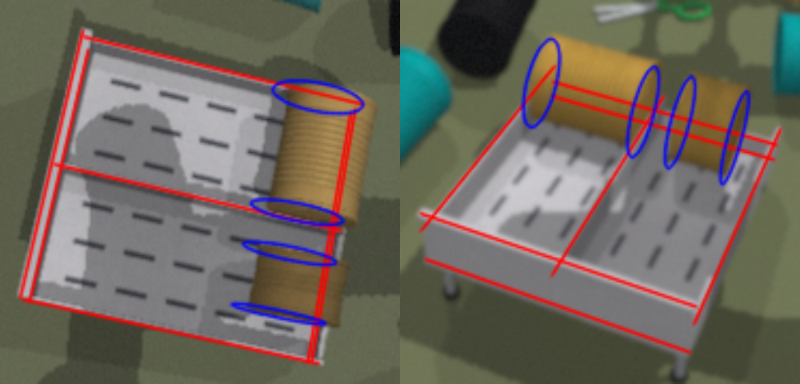

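View pics/wrist0.png

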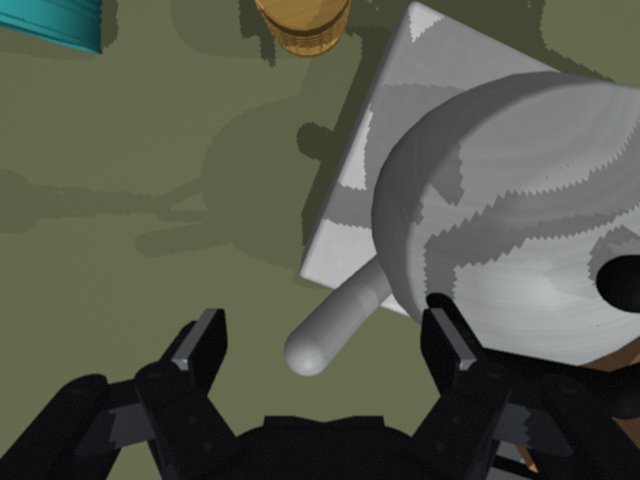

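```bash
python3 - <<'E'
from h import *
# back-project helper onto plane z
def bp(n,uv,z):
    c=CAL[n];R=c["R"];o=-R.T@c["t"];d=R.T@np.linalg.solve(c["intrinsics"],[*uv,1]);return (o+d*(z-o[2])/d[2]).round()
for z in(0,100,200): print(z,bp("top",(625,370),z),bp("side",(460,68),z),bp("top",(441,345),z))
print(proj([232.6,-579,230],CAL["side"]),proj([232.6,-579,230],CAL["top"]))
E
```

```text
0 [ 295. -725.    0.] [  254. -1266.     0.] [ 346. -300.    0.]
100 [ 304. -657.  100.] [  275. -1025.   100.] [ 350. -273.  100.]
200 [ 312. -590.  200.] [ 296. -785.  200.] [ 353. -245.  200.]
[[485.58328983  89.79842405]] [[636.14296843 418.2970574 ]]
```

```bash
python3 - <<'E'
import cv2,numpy as np
a=cv2.imread("pics/side0.png")[0:170,390:590]; b=cv2.imread("pics/top0.png")[290:480,520:640]
cv2.imwrite("pics/k.png",np.hstack([cv2.resize(a,(480,408),interpolation=3),cv2.resize(b,(258,408),interpolation=3)]))
E
```

```text
(no output)
```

View pics/k.png

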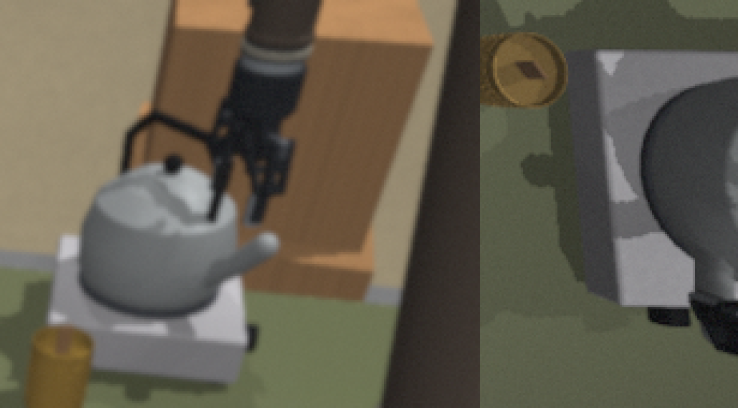

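```bash
python3 - <<'E'
from h import *
W=eyes.get_calibration("wrist")
def ray(c,uv):
    R=c["R"];return -R.T@c["t"],R.T@np.linalg.solve(c["intrinsics"],[*uv,1])
def tri(a,b):
    (o,d),(q,e)=a,b; s=np.linalg.lstsq(np.c_[d,-e],q-o,rcond=None)[0]; return ((o+d*s[0]+q+e*s[1])/2).round(), np.linalg.norm(o+d*s[0]-q-e*s[1]).round()
S=lambda u,v:ray(CAL["side"],(390+u/2.4,v/2.4)); Tt=lambda u,v:ray(CAL["top"],(520+u*120/258,290+v/2.147))
print("spout",tri(S(270,240),ray(W,(305,355))))
print("rfinger",tri(S(212,218),ray(W,(430,310))),"lfinger",tri(S(258,220),ray(W,(222,312))))
print("knob",tri(S(172,160),ray(W,(620,282))))
for u,v in((155,113),(128,135),(215,140)):
  o,d=S(u,v)
  for y in(-600,-640,-680,-720,-800): print((u,v),(o+d*(y-o[1])/d[1]).round(), end=' ')
  print()
im=cv2.imread("pics/wrist0.png")[250:480,380:640]; cv2.imwrite("pics/w.png",cv2.resize(cv2.convertScaleAbs(im,alpha=2.5),None,fx=2.6,fy=2.6,interpolation=3))
E
```

```text
spout (array([ 181., -588.,  199.]), np.float64(5.0))
rfinger (array([ 241., -645.,  195.]), np.float64(4.0)) lfinger (array([ 213., -537.,  243.]), np.float64(15.0))
knob (array([ 300., -686.,  246.]), np.float64(1.0))
(155, 113) [ 338. -600.  333.] (155, 113) [ 335. -640.  318.] (155, 113) [ 332. -680.  303.] (155, 113) [ 329. -720.  288.] (155, 113) [ 324. -800.  258.] 
(128, 135) [ 363. -600.  306.] (128, 135) [ 361. -640.  290.] (128, 135) [ 359. -680.  274.] (128, 135) [ 357. -720.  259.] (128, 135) [ 353. -800.  227.] 
(215, 140) [ 266. -600.  308.] (215, 140) [ 261. -640.  292.] (215, 140) [ 256. -680.  276.] (215, 140) [ 251. -720.  261.] (215, 140) [ 242. -800.  229.]
```

View pics/w.png

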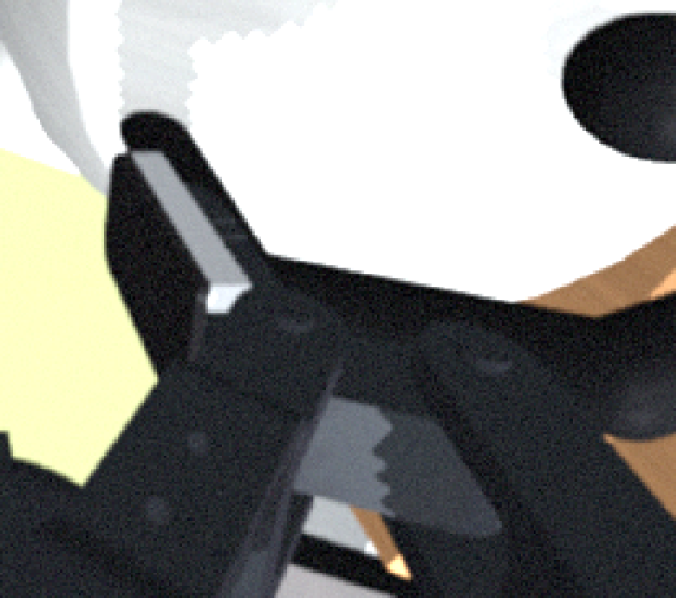

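Emit:
send_rows(motion=[-1.1,-2,-2.8,0,0,0,-2.2,-4,-5.6,0,0,0,-6.5,-4,-7.5,0,-0.12,0,-11,-4,-9,0,-0.24,0,-15.5,-3.5,-10.5,0,-0.36,0,-20,-3,-12,0,-0.48,0,-24.5,-2.5,-13.5,0,-0.6,0,-29,-2,-15,0,-0.72,0,-33.5,-1,-16.5,0,-0.84,0,-38,0,-18,0,-0.96,0], claw=150, grip_force=20)

```text
time: 1.95
ee_pos: [520.0, -270.1, 231.5]
eef_rot: [-1.57, -0.001, -1.795]
ft_force: [0.5, -0.8, -0.4]
finger_gap: 35.1
```

```bash
python3 - <<'E'
from h import *
im=eyes.camera("wrist"); cv2.imwrite("pics/w1.png",im[:,:,::-1])
W=eyes.get_calibration("wrist"); np.savez("w1.npz",**W); s=read_state(); print(s["ee_pos"],s["eef_rot"],s["ft_force"])
E
```

```text
[ 524.31541026 -264.25869252  229.54142682] [-1.56786847  0.00624656 -1.78782973] [ 2.87955594  1.33630239 -0.50061308]
```

View pics/w1.png

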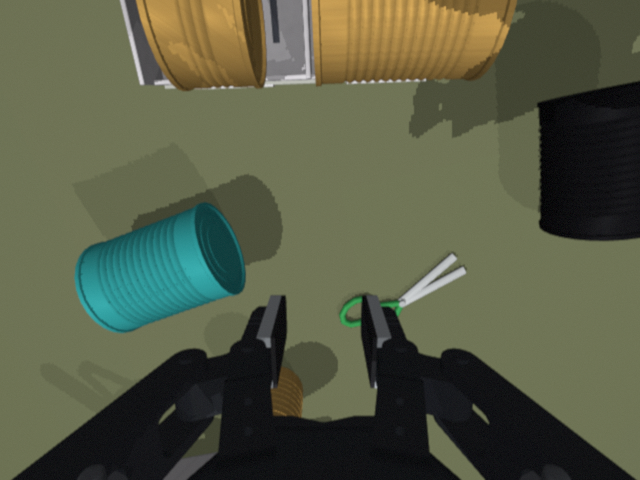

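```bash
cat >> h.py <<'E'
def overlay(im,C,p,xt=-113,f=1.0):
    im=im.copy()
    def L(P,c=(0,0,255)):
        w=s2w(p,P); 
        if ((C["R"]@w.T).T+C["t"])[:,2].min()<30: return
        cv2.polylines(im,[np.round(proj(w,C)*8).astype(int)],False,c,1,cv2.LINE_AA,3)
    for x,z in((157,60),(153,60),(153,0),(-157,20),(-153,20),(-153,0)): L([(x,-138,z),(x,138,z)])
    for y in(-138,138,-2,2): L([(-157,y,39),(153,y,39)])
    t=np.linspace(0,6.3,40)
    for y in(-68-62,-68+62): L([(xt+49.5*np.cos(a),y,49.5+49.5*np.sin(a)) for a in t],(255,0,0))
    for y in(68-31,68+31): L([(-113+49.5*np.cos(a),y,49.5+49.5*np.sin(a)) for a in t],(255,0,0))
    return im
E
python3 - <<'E'
from h import *
p=np.load("p.npy")
im=eyes.camera("wrist"); W=eyes.get_calibration("wrist"); s=read_state(); print(s["ee_pos"],s["eef_rot"],s["ft_force"])
cv2.imwrite("pics/w2.png",im[:,:,::-1]); np.savez("w2.npz",**W)
o=overlay(cv2.imread("pics/w2.png"),W,p); cv2.imwrite("pics/w2o.png",cv2.resize(o[:130,100:560],None,fx=1.7,fy=1.7,interpolation=3))
print(eyes.place_of("long_tin","wrist")[:2])
E
```

```text
[ 521.38931506 -266.80538179  229.77803413] [-1.57140678  0.00292082 -1.7923717 ] [-0.28246104 -0.22213745 -0.11718538]
[{'pixel': [595.9, 172.7], 'conf': 0.95}, {'pixel': [395.9, 22.2], 'conf': 0.83}]
```

View pics/w2o.png

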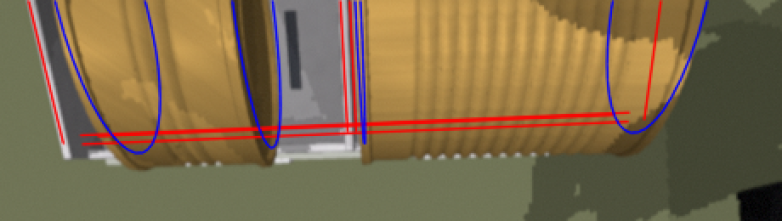

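```bash
python3 - <<'E'
from h import *
W={k:v for k,v in np.load("w2.npz").items()}; C=dict(CAL,wrist=W)
top=[((157,-138,60),(133,47)),((157,138,60),(30,458)),((-157,138,39),(520,562)),((-157,0,20),(555,358))]
side=[((157,-138,60),(32,322)),((157,138,60),(463,468)),((-157,138,39),(597,195))]
wr=[((-157,138,39),(66,155)),((-157,0,39),(350,150)),((-157,0,20),(335,158))]
T=[("top",s,(u/3.4+215,v/3.4+155)) for s,(u,v) in top]+[("side",s,(u/3.4+230,v/3.4+175)) for s,(u,v) in side]+[("wrist",s,(u/1.7+100,v/1.7)) for s,(u,v) in wr]
f=lambda p:np.concatenate([(proj(s2w(p,s),C[n])[0]-uv)*(.6 if n=="wrist" else 1) for n,s,uv in T])
r=least_squares(f,[564,15,1.386]); p=r.x; print(p,np.round(f(p).reshape(-1,2),1).tolist())
np.save("p.npy",p)
o=overlay(cv2.imread("pics/w2.png"),W,p)[:130,100:560]; o2=overlay(cv2.imread("pics/top0.png"),CAL["top"],p)[155:330,215:405]
o=cv2.resize(o,None,fx=1.7,fy=1.7,interpolation=3); o2=cv2.resize(o2,None,fx=2.1,fy=2.1,interpolation=3)
v=np.zeros((o.shape[0]+o2.shape[0],o.shape[1],3),np.uint8); v[:o.shape[0]]=o; v[o.shape[0]:,:o2.shape[1]]=o2
cv2.imwrite("pics/v.png",v)
print(s2w(p,[(-113,-68,49.5),(103.5,-68,49.5)]).round(1))
E
```

```text
[562.77383238  10.33265134   1.37878963] [[2.8, -0.2], [2.5, 1.0], [0.0, 1.3], [-1.1, 1.7], [0.9, -2.9], [1.2, -4.1], [1.4, -1.8], [-2.0, -0.5], [-1.0, -2.0], [5.0, -4.8]]
[[ 607.  -118.7   87.4]
 [ 648.    92.3  113.7]]
```

View pics/v.png

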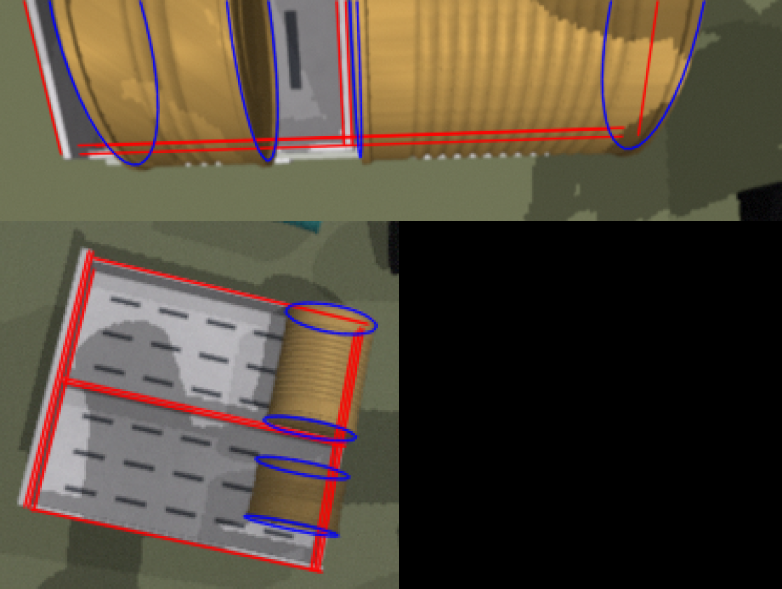

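Emit:
send_rows(motion=[-1.5,2,1.1,0,-0.01,0,-3.5,5,2.5,0,-0.02,0,-5.5,8,3.9,0,-0.03,0,-7,11,5.0,0,-0.04,0,-7.8,13.5,5.5,0,-0.04,0,-7.8,15,5.5,0,-0.04,0,-7.8,15.8,5.5,0,-0.04,0,-7.8,15.8,5.5,0,-0.04,0])

```text
time: 2.9
ee_pos: [588.4, -208.8, 72.6]
eef_rot: [-1.573, 0.0, -1.761]
ft_force: [-0.3, 0.9, -0.9]
finger_gap: 35.4
```

```bash
python3 - <<'E'
from h import *
p=np.load("p.npy"); ims=[]
for n in("wrist","side"):
    im=eyes.camera(n)[:,:,::-1]; C=eyes.get_calibration(n); 
    if n=="wrist": print(read_state()["ee_pos"],read_state()["ft_force"])
    ims.append(cv2.resize(overlay(im,C,p) if n=="wrist" else cv2.resize(im[120:320,220:487],(640,480),interpolation=3),(400,300) if 0 else (480,360)))
cv2.imwrite("pics/a.png",cv2.resize(np.hstack(ims),(800,300)))
E
```

```text
[ 589.31983447 -209.08758373   73.7495092 ] [0.60246723 0.47930345 1.19089928]
```

View pics/a.png

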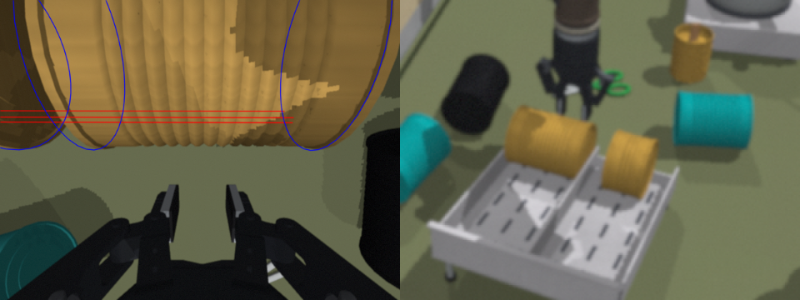

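Emit:
send_rows(motion=[-0.4,0,0,0,0,0,-0.9,0,0,0,0,0,-1.4,0,0,0,0,0,-1.7,0,0,0,0,0,-1.9,0,0,0,0,0,-2.0,0,0,0,0,0,-2.1,0,0,0,0,0,-2.2,0,0,0,0,0,-2.3,0,0,0,0,0,-2.4,0,0,0,0,0])

```text
time: 4.0
ee_pos: [594.2, -184.4, 73.2]
eef_rot: [-1.571, 0.0, -1.76]
ft_force: [0.2, 0.5, -0.0]
finger_gap: 35.0
```

Emit:
send_rows(motion=[-0.1,0,0,0,0,0,-0.2,0,0,0,0,0,-0.3,0,0,0,0,0,-0.4,0,0,0,0,0])

```text
time: 4.4
ee_pos: [594.9, -180.3, 73.3]
eef_rot: [-1.571, -0.0, -1.76]
ft_force: [-0.5, 0.0, 0.3]
finger_gap: 35.2
```

Emit:
send_rows(motion=[-0.1,0,0,0,0,0,-0.2,0,0,0,0,0,-0.3,0,0,0,0,0,-0.4,-0.05,0,0,0,0,-0.5,-0.06,0,0,0,0,-0.6,-0.07,0,0,0,0,-0.7,-0.08,0,0,0,0,-0.8,-0.1,0,0,0,0])

```text
time: 5.2
ee_pos: [596.8, -172.8, 74.5]
eef_rot: [-1.57, -0.0, -1.76]
ft_force: [-0.4, -2.3, 0.4]
finger_gap: 35.2
```

```bash
python3 - <<'E'
from h import *
p=np.load("p.npy"); ims=[]
for n in("wrist","side"):
    im=eyes.camera(n)[:,:,::-1]
    if n=="wrist": print(read_state()["ee_pos"],read_state()["ft_force"])
    ims.append(im if n=="wrist" else cv2.resize(im[150:280,220:393],(640,480),interpolation=3))
cv2.imwrite("pics/b.png",cv2.resize(np.hstack(ims),(800,300)))
E
```

```text
[ 596.77310978 -172.42646682   74.49547073] [-0.08698534 -2.75162327  0.93910195]
```

View pics/b.png

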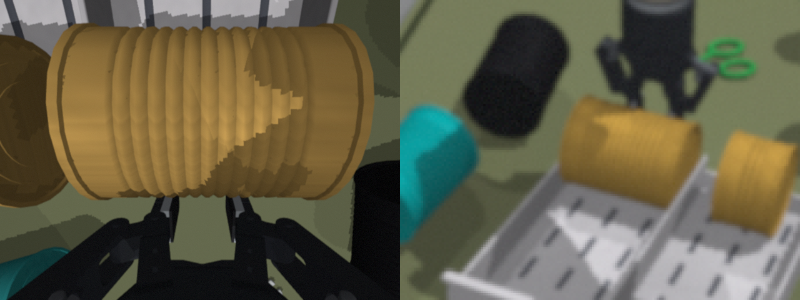

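Emit:
send_rows(motion=[-0.12,-0.015,0,0,0,0,-0.3,-0.037,0,0,0,0,-0.52,-0.064,0,0,0,0,-0.78,-0.096,0,0,0,0,-1.06,-0.13,0,0,0,0,-1.34,-0.165,0,0,0,0,-1.62,-0.2,0,0,0,0,-1.9,-0.233,0,0,0,0,-2.18,-0.268,0,0,0,0,-2.46,-0.302,0,0,0,0])

```text
time: 6.3
ee_pos: [601.1, -148.1, 77.4]
eef_rot: [-1.571, -0.0, -1.76]
ft_force: [-0.8, -2.1, 1.6]
finger_gap: 35.2
```

Emit:
send_rows(motion=[-0.28,-0.034,0,0,0,0,-0.56,-0.069,0,0,0,0,-0.84,-0.103,0,0,0,0,-1.12,-0.138,0,0,0,0,-1.4,-0.172,0,0,0,0,-1.68,-0.206,0,0,0,0,-1.96,-0.241,0,0,0,0,-2.24,-0.275,0,0,0,0,-2.52,-0.309,0,0,0,0,-2.8,-0.344,0,0,0,0])

```text
time: 7.3
ee_pos: [606.3, -120.7, 80.7]
eef_rot: [-1.571, 0.0, -1.76]
ft_force: [-1.1, -3.7, 1.8]
finger_gap: 35.1
```

```bash
cat > look.py <<'E'
from h import *
import sys
p=np.load("p.npy"); ims=[]
s=read_state(); print(s["time"],s["ee_pos"].round(1),s["ft_force"].round(1))
for n in("wrist","side"):
    im=eyes.camera(n)[:,:,::-1]
    ims.append(im if n=="wrist" else cv2.resize(im[150:345,230:490],(640,480),interpolation=3))
print(read_state()["ft_force"].round(1))
cv2.imwrite(sys.argv[1],cv2.resize(np.hstack(ims),(800,300)))
E
python3 look.py pics/c.png
```

```text
7.3 [ 606.3 -120.7   80.7] [-1.1 -3.7  1.8]
[ 0.6 -1.3  0.1]
```

View pics/c.png

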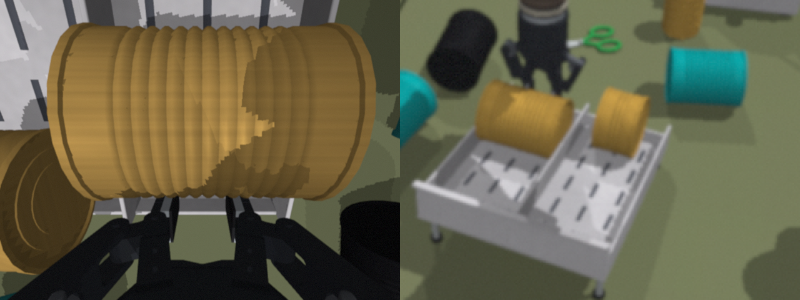

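Emit:
send_rows(motion=[-0.14,-0.017,0,0,0,0,-0.36,-0.044,0,0,0,0,-0.62,-0.076,0,0,0,0,-0.9,-0.11,0,0,0,0,-1.18,-0.145,0,0,0,0,-1.46,-0.179,0,0,0,0,-1.74,-0.214,0,0,0,0,-2.02,-0.248,0,0,0,0,-2.3,-0.282,0,0,0,0,-2.58,-0.317,0,0,0,0])

```text
time: 8.4
ee_pos: [611.2, -95.3, 83.9]
eef_rot: [-1.571, -0.0, -1.76]
ft_force: [-1.2, -2.4, 0.8]
finger_gap: 35.7
```

Emit:
send_rows(motion=[-0.28,-0.034,0,0,0,0,-0.56,-0.069,0,0,0,0,-0.84,-0.103,0,0,0,0,-1.12,-0.138,0,0,0,0,-1.4,-0.172,0,0,0,0,-1.68,-0.206,0,0,0,0,-1.96,-0.241,0,0,0,0,-2.24,-0.275,0,0,0,0,-2.52,-0.309,0,0,0,0,-2.8,-0.344,0,0,0,0])

```text
time: 9.4
ee_pos: [616.4, -67.8, 87.3]
eef_rot: [-1.571, -0.0, -1.76]
ft_force: [-1.7, -2.6, 1.4]
finger_gap: 35.2
```

Emit:
send_rows(motion=[-0.28,-0.034,0,0,0,0,-0.56,-0.069,0,0,0,0,-0.84,-0.103,0,0,0,0,-1.12,-0.138,0,0,0,0,-1.4,-0.172,0,0,0,0,-1.68,-0.206,0,0,0,0,-1.96,-0.241,0,0,0,0,-2.24,-0.275,0,0,0,0,-2.52,-0.309,0,0,0,0,-2.8,-0.344,0,0,0,0])

```text
time: 10.4
ee_pos: [621.7, -40.3, 90.8]
eef_rot: [-1.571, -0.0, -1.76]
ft_force: [-0.6, -2.6, 2.1]
finger_gap: 35.1
```

Emit:
send_rows(motion=[-0.28,-0.034,0,0,0,0,-0.56,-0.069,0,0,0,0,-0.84,-0.103,0,0,0,0,-1.12,-0.138,0,0,0,0,-1.4,-0.172,0,0,0,0,-1.68,-0.206,0,0,0,0,-1.96,-0.241,0,0,0,0,-2.22,-0.273,0,0,0,0,-2.46,-0.302,0,0,0,0,-2.66,-0.327,0,0,0,0])

```text
time: 11.4
ee_pos: [626.7, -14.2, 94.1]
eef_rot: [-1.571, 0.0, -1.76]
ft_force: [-0.2, -2.1, 2.1]
finger_gap: 35.2
```

```bash
python3 look.py pics/d.png
```

```text
11.4 [626.7 -14.2  94.1] [-0.2 -2.1  2.1]
[-0.3 -1.7  0.1]
```

View pics/d.png

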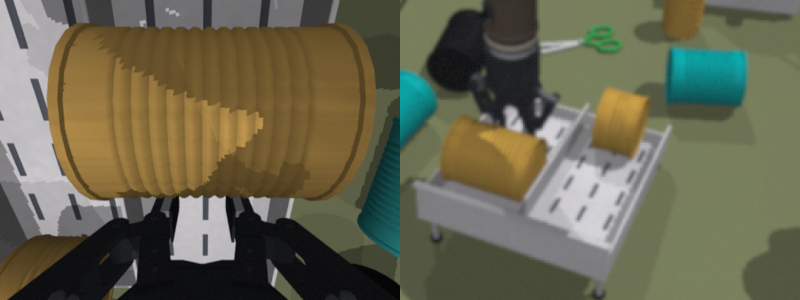

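Emit:
send_rows(motion=[-0.14,-0.017,0,0,0,0,-0.36,-0.044,0,0,0,0,-0.62,-0.076,0,0,0,0,-0.9,-0.11,0,0,0,0,-1.18,-0.145,0,0,0,0,-1.46,-0.179,0,0,0,0,-1.74,-0.214,0,0,0,0,-2.02,-0.248,0,0,0,0,-2.3,-0.282,0,0,0,0,-2.58,-0.317,0,0,0,0])

```text
time: 12.5
ee_pos: [631.6, 11.2, 97.2]
eef_rot: [-1.571, 0.0, -1.76]
ft_force: [-0.1, -2.0, 1.0]
finger_gap: 35.0
```

Emit:
send_rows(motion=[-0.25,-0.031,0,0,0,0,-0.45,-0.055,0,0,0,0,-0.62,-0.076,0,0,0,0,-0.77,-0.095,0,0,0,0,-0.9,-0.11,0,0,0,0,-1.02,-0.125,0,0,0,0,-1.14,-0.14,0,0,0,0,-1.26,-0.155,0,0,0,0])

```text
time: 13.3
ee_pos: [633.9, 23.3, 98.8]
eef_rot: [-1.571, -0.0, -1.76]
ft_force: [-0.3, -2.1, 2.0]
finger_gap: 35.4
```

Emit:
send_rows(motion=[-0.12,-0.015,0,0,0,0,-0.24,-0.03,0,0,0,0,-0.35,-0.043,0,0,0,0,-0.45,-0.055,0,0,0,0])

```text
time: 13.7
ee_pos: [634.8, 27.9, 99.3]
eef_rot: [-1.571, 0.0, -1.76]
ft_force: [-0.9, -3.1, 1.0]
finger_gap: 35.2
```

Emit:
send_rows(motion=[-0.1,-0.012,0,0,0,0,-0.2,-0.025,0,0,0,0,-0.3,-0.037,0,0,0,0,-0.4,-0.049,0,0,0,0])

```text
time: 14.1
ee_pos: [635.5, 31.7, 99.8]
eef_rot: [-1.571, -0.0, -1.76]
ft_force: [0.6, -3.6, 2.0]
finger_gap: 35.2
```

Emit:
send_rows(motion=[-0.1,-0.012,0,0,0,0,-0.2,-0.025,0,0,0,0])

```text
time: 14.3
ee_pos: [635.9, 33.7, 100.1]
eef_rot: [-1.571, 0.0, -1.76]
ft_force: [-0.7, -2.5, 2.3]
finger_gap: 35.5
```

Emit:
send_rows(motion=[-0.1,-0.012,0,0,0,0,-0.2,-0.025,0,0,0,0])

```text
time: 14.5
ee_pos: [635.9, 33.9, 100.1]
eef_rot: [-1.571, -0.003, -1.759]
ft_force: [-1.3, -8.8, 1.7]
finger_gap: 35.1
```

```bash
python3 look.py pics/e.png; python3 - <<'E'
from h import *
im=eyes.camera("top")[:,:,::-1]
cv2.imwrite("pics/f.png",cv2.resize(im[155:330,215:405],None,fx=3,fy=3,interpolation=3)); print(read_state()["ft_force"],read_state()["ee_pos"])
E
```

```text
14.5 [635.9  33.9 100.1] [-1.3 -8.8  1.7]
[-0.9 -7.1  1.7]
[-1.21536266 -6.8585683   0.71933616] [635.9310588   33.88505344 100.13216588]
```

View pics/e.png

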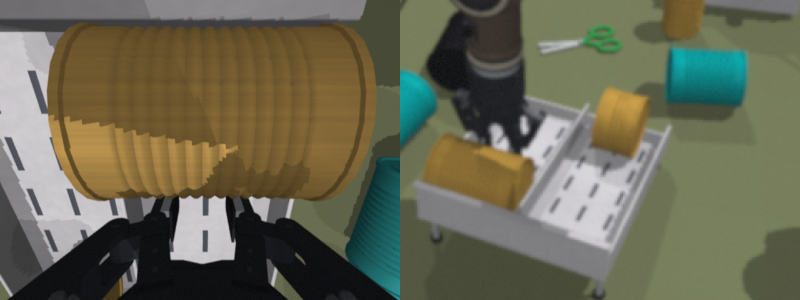

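View pics/f.png

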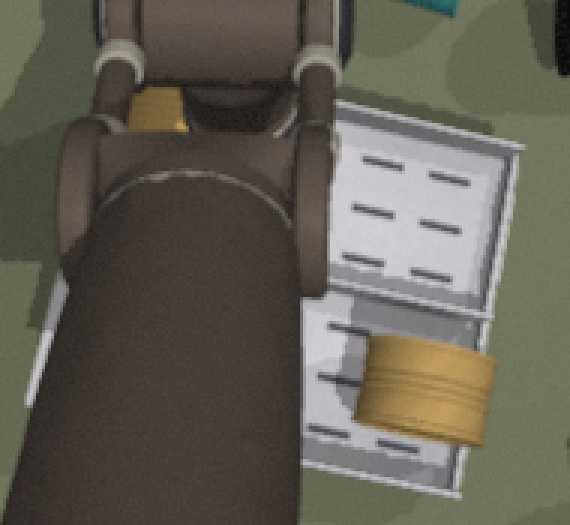

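The tin is parallel to the stop (wrist view, stop edge at about row 20). The force rose from 2.5 to about 7 N with no further advance. I'll hold the same pose and check for drift.

Emit:
send_rows(motion=[0,0,0,0,0,0,0,0,0,0,0,0,0,0,0,0,0,0,0,0,0,0,0,0,0,0,0,0,0,0,0,0,0,0,0,0,0,0,0,0,0,0,0,0,0,0,0,0])

```text
time: 15.45
ee_pos: [635.9, 33.9, 100.1]
eef_rot: [-1.571, -0.003, -1.759]
ft_force: [-0.8, -6.9, 1.7]
finger_gap: 35.3
```

```bash
python3 - <<'E'
from h import *
s=read_state(); print(s["time"],s["ee_pos"],s["ft_force"],abs(s["dq"]).max())
p=np.load("p.npy"); R,o=slope(p)
im=eyes.camera("side")[:,:,::-1]
cv2.imwrite("pics/g.png",cv2.resize(im[175:345,230:415],None,fx=3.4,fy=3.4,interpolation=3))
print([ (d["pixel"],d["conf"]) for d in eyes.place_of("short_tin","side")])
E
```

```text
15.45 [635.93050017  33.90415393 100.12621875] [-0.7540705  -6.9160828   1.68310816] 0.0030543378919885445
[([372.7, 223.9], 0.86)]
```

View pics/g.png

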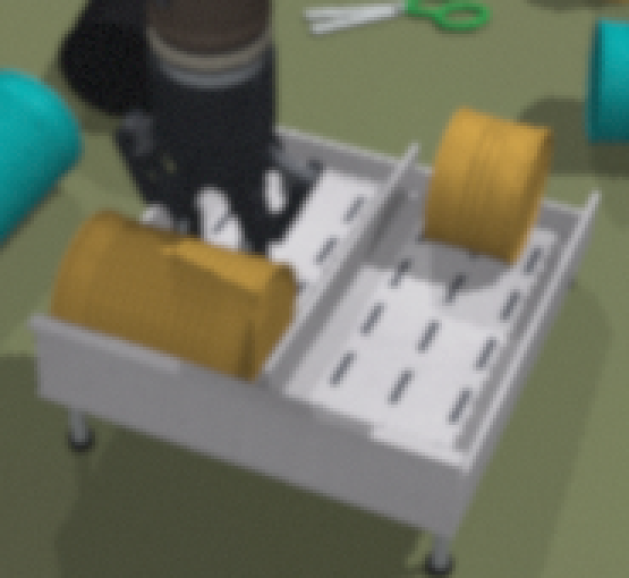

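The tin sits against the stop and the short tin hasn't moved. The hold is steady at about 7 N, so I'm handing in.

```bash
python3 -c "
from station import ticket
print(ticket.finish_job())"
```

```text
the job is handed in; nothing more can be done
None
```

I pushed the long gold tin up its lane (the one farther from the robot) with the part-open fingertips, at no more than about 28 mm/s. I handed the job in at about 15.6 s of the 38 s allowed, with the fingertips still holding the tin against the stop.

**On the way up:** every reading after first contact showed about 2 to 4 N of contact force, including the two pauses for pictures. The tin stayed with the fingers throughout.

**At the stop:**
- The force rose from about 2.5 N to 9 N, the forward motion stopped, and it settled to a steady 7 N. There was no drift over a further second of holding.
- The side view shows the tin up against the stop, and the wrist view shows it lying parallel to it.

**Other things:** the short tin is still at its lip; the network put it about 2 px from its first reading in the side view. The fingers kept clear of the kettle next to the start pose, and nothing else was touched as far as the pictures show.

**What disagreed:** my fit of the rack from the pictures was up to about 6 mm off between cameras. The tin stopped about 3 mm before the point I had predicted, which is within that error. I judged "fully home" by the force and the pictures, not by the fitted position.

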